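# Clamp a tissue cassette in the marking jig

### The arm

A 6-joint arm with a two-finger parallel gripper is mounted at the origin on a cart in front of the work surface, level with it; the furniture and walls round the work are solid. World frame = base frame: x ahead of the robot, y to its left, z up, the work surface at z = 0. Lengths are in mm, angles in rad, forces in N, time in s.
With the tool pointing down it reaches from about 350 to 725 mm from the base axis. Payload 6 kg.
Tool frame: the origin (TCP) lies midway between the tips of the shut fingers; the grasp point (between the pads) lies behind it (bot.tcp_to_grasp is the z of the grasp point in the tool frame, in mm); z points along the fingers, y is the direction in which the jaws open and shut (so a half turn about z gives the same grasp; the last joint's range is limited). The gripper opens to 85 mm and grips with 20 to 120 N. Pads are 22 mm wide; open, the fingers measure 114 mm over their backs; the gripper's body (76 mm by 85 mm) begins 54 mm behind the grasp point. The pads swing forward as they close: fully open they stand 13 mm farther back than shut.
Start: joints at [1.596, 0.04, 0.085, 0, -1.615, -0.334], TCP at [182.323, 571.605, 231.261] pointing down, gripper open.
Joint ranges: [-2.56, 2.56], [-1.29, 2.01], [-1.08, 1.49], [-3.29, 1.98], [-2.81, -0.18], [-2.99, 2.99]. Speed limits (rad/s): [2.57, 2.57, 3.01, 3.14, 3.14, 3.14].

### API

Orientations are given as a rotation vector (axis times angle).
In Python, from plant import bot gives the robot as it stands.
- The arm moves only by the shell command python3 -m creep 'ROWS' [FORCE]. ROWS is JSON, one flat list of numbers, 7 for each row, row after row: the shift along the tool's x, y, z in mm, then the turn, a rotation vector about the tool's x, y, z in degrees, then the opening, from -1 (shut) to 1 (fully open). A call has 1 to 8 rows; each row shifts and turns the pose as measured when the row begins, along the tool's axes as they then stand; what a row does not reach is not made up. A row lasts 1/10 s, in which the tool goes at most 50 mm and 8.59 degrees, less where a joint would pass 70% of its speed; a pose out of reach is approached as far as the arm can. A call is refused whole if a number of a shift passes 50 or a number of a turn 8.59, either way. A call with a gripper value outside its range is refused whole. The fingers move at their own pace and stop on an object; FORCE is the grip in N (left out, the last holds). Time passes only in rows, so rows that do not move let the fingers close. It gives the time, the measured TCP pose, the force and the opening at its end, in the units of the state.
- bot.get_state(): the state, without advancing time (a new reading comes with each control period).
- bot.read_camera(name): name is "side" or "top"; returns a dict with "color" (420x560x3 uint8, blue, green, red), "camera_matrix" (3x3 intrinsics, pixels), "extrinsics" (4x4, takes a point from camera to world coordinates). Camera axes: x right, y down, z forward; pixel columns grow to the right and rows downward; lengths in mm; the calibration is good to about 2 mm. A picture is of the moment at which its call begins. There is no depth.
- bot.finish_job(): hands the job in, once; it reports no verdict.
The state is a dict: "time_s": time; "joint_positions": joint angles; "dq": joint speeds; "effort": joint torques, N m; "tcp_pos": TCP position; "tcp_rot": TCP orientation; "contact_force": force on the tool from outside, world axes, zero at the start; "torque": the same for the moment, N m; "grip_width": opening from 0.0 (shut) to 1.0 (fully open).
Only numpy, scipy, OpenCV 4.12 (cv2) and the standard library are available. Lean on these libraries where they do the work, as an engineer would, in place of code of your own. Each camera call takes 0.05 s, during which the arm holds its last target. There are 200 camera calls.

### The job

Clamp the tissue cassette in the small metal marking jig: push the steel strap round by its upright tab until it stops over the cassette, and only then push the black cam lever down until it lies level against its stop. Nothing is to be picked up: leave the cassette lying in its nest, and do not shift the jars and other small things standing around.

Things in the scene. Friction and masses are not known exactly. Their poses are not given: they have to be found in the camera images.
- jig: Marking jig, fixed: plate 110 (x) x 190 (y) x 12 mm. Origin: centre of its underside; z up; at yaw 0 its axes are the world's. In its frame: nest at the centre (rim 25 mm high), strap post at y = +60 mm, stud with lever at y = -60 mm (70 mm high). The strap opens to the -x side. Loose things round it: up to 84 mm high on the +x side, up to 12 mm elsewhere.
- strap_pivot (a point): Centre of the strap's hinge (vertical axis) at the strap's upper face, 44 mm above the bench. The strap is a steel bar reaching 138 mm from the hinge, 22 mm wide, 34 to 44 mm above the bench; the notch in its free end takes the 10 mm cam stud.
- strap_tab (a point): Centre of the outer face of the strap's upright steel tab, the face to push: 65 mm along the strap from the hinge axis, 11 mm to the trailing side of its centre line, 54 mm above the bench. The tab is 40 mm long along the strap, 5 mm thick, reaches 66 mm above the bench and is flush with the strap's trailing side.
- strap (a joint): Angle (rad): 0 = home at its stop, lying along jig -y over the cassette to the stud; grows as it opens, clockwise from above, towards jig -x (1.57), up to 1.9. At q it points along (-sin q, -cos q) in the jig's x, y; the face to push looks along (-cos q, +sin q). Starts at 1.3 to 1.8, stays where left, needs about 1 N at the tab.
- lever_pivot (a point): Middle of the cam lever's level hinge axis (along jig x), on the stud, 58 mm above the bench.
- lever_tip (a point): Centre of the upper face of the black thumb pad (26 x 24 x 12 mm) at the lever's end, 78 mm along the lever from its hinge and 6 mm off its centre line. When the lever is raised this face looks up and towards the strap, so it is pushed from the strap's side, away from the nest and down.
- lever (a joint): Angle (rad): 0 = raised 1.13 rad (65 degrees) above level, leaning along jig -y away from the nest; grows as pushed down; 1.13 = level at its stop, pointing along jig -y, upper face 64 mm above the bench. Starts at 0 to 0.25, stays where left, needs about 2 N at its end. It raises the nest floor 2.4 mm, pressing the cassette against the strap's pad.
- platen: Steel platen 30 x 42 x 6 mm, the floor of the nest under the cassette; the cam lever raises it. Origin: centre of its underside.
- cassette: White tissue cassette 28 x 40 x 7 mm, loose in the nest, its underside 20 mm and its top 27 mm above the bench; the strap's rubber pad passes 2 mm above it. Origin: centre of its underside.
- jar: Bystander: clear specimen jar with red cap, 66 mm across, 84 mm high, origin under its centre.
- cup: Bystander: white and blue lidded cup, 72 mm across, 82 mm high, origin under its centre.
- vial: Bystander: small jar with red cap, 46 mm across, 73 mm high, origin under its centre.
- spare_cassette: Bystander: a second cassette 28 x 40 x 7 mm lying on the bench, origin under its centre.
- pen: Bystander: blue and white pen 142 mm long along its y, lying on the bench, origin under its centre.
- forceps: Bystander: light forceps 136 mm long along its y, lying on the bench, origin under its centre.
Things that resemble listed ones, but are neither listed nor needed, are in the scene too. What is shaped like the cassette but purple or red is not meant.

How it is judged (in metres and radians):
On the way, in this order (a step that is already met when the one before it is completed fails the run):
1. the strap is swung home over the cassette while the lever is still up (value of joint strap below 0.06 rad and value of joint lever below 0.6 rad), for 0.2 s.
2. the cam lever is pushed down level (value of joint lever above 1.04 rad and value of joint strap below 0.06 rad), for 0.2 s.
At the end, for the whole second after the job is handed in: Strap within 0.06 rad of its stop, cam lever joint above 1.04 (stop at 1.13), nest floor pressing on the cassette (over 1 N), cassette flat in its nest (origin within 26 mm of the jig origin, tilt below 0.12 rad), each bystander within 20 mm of where it stood (all of step 2 and contact force between cassette and platen above 1 N and distance between cassette and jig below 0.026 m and angle between cassette's own z axis and vertical below 0.12 rad and distance of each of jar, cup, vial, spare_cassette, pen, forceps from where it was at the start of the episode below 0.02 m); the robot touches nothing.
It fails at once if the lever is pushed down before the strap is over the cassette (value of joint lever above 0.6 rad and value of joint strap above 0.12 rad).
It fails at once if the cassette is lifted or knocked out of its nest (distance between cassette and jig above 0.03 m).
It fails at once if a bystander is shifted by more than 20 mm or lifted (distance of any of jar, cup, vial, spare_cassette, pen, forceps from where it was at the start of the episode above 0.02 m).
It also fails if it takes over 48 s, if anything falls off the work surface, if the arm or the gripper's body presses on something with over 40 N, if the wrist force passes 120 N, or if a joint passes its speed limit or range.

## Working session

There is one attempt and no reset: what is moved stays moved. The work goes in short steps, Python scripts to look and compute and a shell command to move; the robot and the scene stay as the last step left them, time stands still between calls to the robot, and variables do not carry over. Pictures are saved under pics/ and viewed, about 8 in all and at most 12, crops included, and the job is handed in when it is done.

```bash
mkdir -p pics; ls; python3 - <<'E'
from plant import bot
import cv2,numpy as np
print(bot.get_state(), bot.tcp_to_grasp)
for n in("top","side"):
    c=bot.read_camera(n); cv2.imwrite(f"pics/{n}0.png",c["color"]); print(n,c["camera_matrix"].tolist(),np.round(c["extrinsics"],4).tolist())
E
```

```text
pics
{'time_s': 0.0, 'joint_positions': array([ 1.59570598e+00,  4.08211495e-02,  8.37944334e-02, -5.04613243e-04,
       -1.61545232e+00, -3.33717205e-01]), 'dq': array([-0.0007443 , -0.00091239,  0.00087861,  0.00040934, -0.00046316,
       -0.000976  ]), 'effort': array([ 1.43414876e-03, -3.68193698e+01,  3.47406363e+01,  6.93185583e+00,
       -5.43920338e-03, -1.00730338e-05]), 'tcp_pos': array([182.15111128, 571.34558209, 230.25650276]), 'tcp_rot': array([ 3.10249883e+00, -4.82845914e-01, -3.07593243e-04]), 'contact_force': array([ 0.81564416, -0.60526113, -0.12242095]), 'torque': array([ 0.00258735, -0.03697541,  0.00012934]), 'grip_width': 1.0024683200423405} -18.700000000000003
top [[519.4567020887791, 0.0, 279.08115037992576], [0.0, 519.4567020887791, 203.66010926875447], [0.0, 0.0, 1.0]] [[0.0143, -0.9847, 0.1736, 310.3255], [-0.9999, -0.0129, 0.0094, 139.7504], [-0.007, -0.1738, -0.9848, 1021.0595], [0.0, 0.0, 0.0, 1.0]]
side [[431.0124978644668, 0.0, 276.2726425122883], [0.0, 431.0124978644668, 206.62097645646855], [0.0, 0.0, 1.0]] [[-0.8284, -0.2461, 0.5032, 49.9563], [-0.5599, 0.3893, -0.7314, 818.0052], [-0.0159, -0.8876, -0.4603, 512.2308], [0.0, 0.0, 0.0, 1.0]]
```

View pics/top0.png

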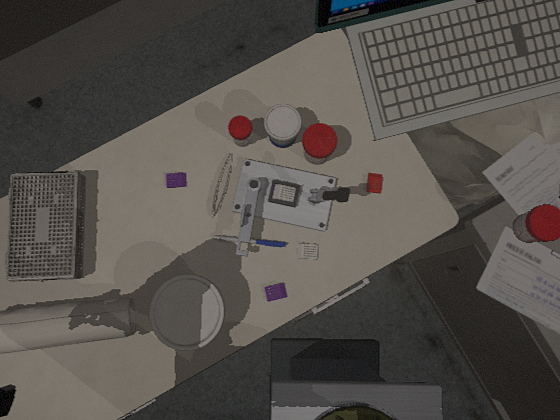

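View pics/side0.png

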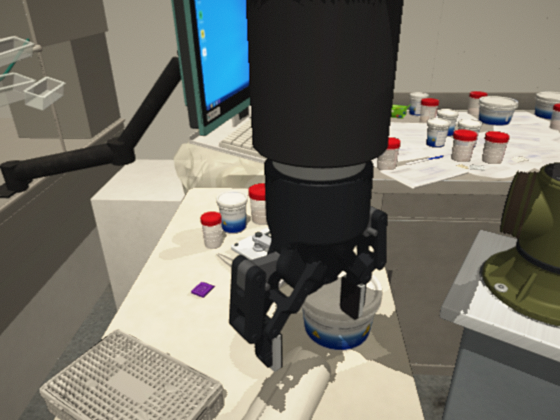

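```bash
cat > h.py <<'E'
import numpy as np,cv2
from plant import bot
def cam(n):
    c=bot.read_camera(n); return c["color"],c["camera_matrix"],c["extrinsics"]
def proj(P,K,E):
    p=(np.atleast_2d(P)-E[:3,3])@E[:3,:3]; p=p@K.T; return p[:,:2]/p[:,2:]
def ray(uv,z,K,E):
    d=E[:3,:3]@np.linalg.solve(K,[*uv,1]); return E[:3,3]+d*(z-E[2,3])/d[2]
E
python3 - <<'E'
from h import *
im,K,E=cam("top")
print(proj([[182,571,230]],K,E))
u0,v0,s=200,90,4
cv2.imwrite("pics/crop1.png",cv2.resize(im[v0:v0+150,u0:u0+200],None,fx=s,fy=s,interpolation=cv2.INTER_CUBIC))
for uv in [(240,161),(337,175),(320,230),(236,215)]: print(uv,ray(uv,12,K,E))
E
```

```text
[[-12.83211293 379.99145718]]
(240, 161) [573.97213162 228.85171828  12.        ]
(337, 175) [547.68627391  34.90225915  12.        ]
(320, 230) [437.04485126  68.64404076  12.        ]
(236, 215) [464.50459182 233.71957391  12.        ]
```

View pics/crop1.png

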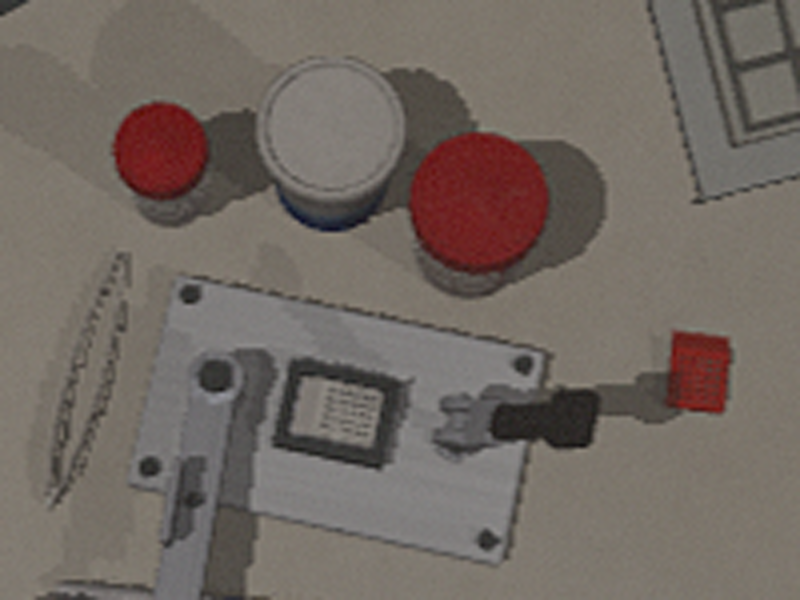

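```bash
cat >> h.py <<'E'
def fit(K,E):
    cr=[(178,275),(548,350),(505,562),(130,487)]
    P=np.array([ray((u/4+200,v/4+90),12,K,E)[:2] for u,v in cr])
    M=np.array([(55,95),(55,-95),(-55,-95),(-55,95)],float)
    A,_=cv2.estimateAffinePartial2D(M,P); 
    c=P.mean(0); H=(M.T@(P-c)); U,S,Vt=np.linalg.svd(H); R=Vt.T@U.T
    return P,c,np.arctan2(R[1,0],R[0,0])
E
python3 - <<'E'
from h import *
im,K,E=cam("top")
P,c,yaw=fit(K,E); print(P.round(1),c,yaw,[np.linalg.norm(P[i]-P[i-1]) for i in range(4)])
R=np.array([[np.cos(yaw),-np.sin(yaw)],[np.sin(yaw),np.cos(yaw)]])
W=lambda x,y,z:[*(c+R@[x,y]),z]
print("hinge from img",ray((253.75,183.75),50,K,E),"model",W(0,60,44),"stud",W(0,-60,58))
J=lambda uv,z:(R.T@(ray(uv,z,K,E)[:2]-c)).round(1)
for n,uv,z in [("hinge",(215,375),46),("strapend L",(155,598),44),("strapend R",(200,598),44),("tab top a",(185,458),66),("tab b",(168,543),66),("pad",(578,418),130),("nest",(340,410),25)]: print(n,J((uv[0]/4+200,uv[1]/4+90),z))
u0,v0,s=190,140,5
pic=cv2.resize(im[v0:v0+120,u0:u0+160],None,fx=s,fy=s,interpolation=cv2.INTER_CUBIC)
pic=cv2.convertScaleAbs(pic,alpha=1.6)
for q,col in((1.4,(0,0,255)),(1.6,(0,255,0))):
    d=np.array([-np.sin(q),-np.cos(q)]);n=np.array([-np.cos(q),np.sin(q)])
    h=np.array([0,60])
    pts=[W(*(h+a*d+b*n),44) for a,b in((0,11),(138,11),(138,-11),(0,-11))]
    cv2.polylines(pic,[((proj(pts,K,E)-[u0,v0])*s).astype(int)],True,col,1)
for lv in (0,0.25):
    a=1.13-lv; t=78
    y=-60-np.cos(a)*t+np.sin(a)*6; z=58+np.sin(a)*t+np.cos(a)*6
    p=((proj([W(0,y,z)],K,E)-[u0,v0])*s).astype(int)[0]; cv2.circle(pic,tuple(map(int,p)),4,(255,0,0) if lv else (0,0,255),-1); print(lv,W(0,y,z))
pl=[W(*m,12) for m in((55,95),(55,-95),(-55,-95),(-55,95))]
cv2.polylines(pic,[((proj(pl,K,E)-[u0,v0])*s).astype(int)],True,(255,255,0),1)
cv2.imwrite("pics/ov.png",pic)
E
```

```text
[[578.7 220. ]
 [542.6  34.9]
 [436.2  56.4]
 [470.9 240.8]] [507.10653415 138.03109356] -0.19084028273934386 [np.float64(109.84315774616599), np.float64(188.52543602983275), np.float64(108.51516243219683), np.float64(187.58649146671752)]
hinge from img [519.56800147 197.96568928  50.        ] model [np.float64(518.4875735164616), np.float64(196.94180517310886), 44] stud [np.float64(495.72549478679935), np.float64(79.12038194327064), 58]
hinge [ 1.7 61.6]
strapend L [-108.8   66.7]
strapend R [-104.5   45.9]
tab top a [-43.9  64.9]
tab b [-84.5  64.1]
pad [  -1.8 -106. ]
nest [1.1 0.2]
0 [np.float64(490.44222816945694), np.float64(51.77305573677664), np.float64(131.10410961912936)]
0.25 [np.float64(487.1758008093622), np.float64(34.865324021495184), np.float64(121.94053941931108)]
```

View pics/ov.png

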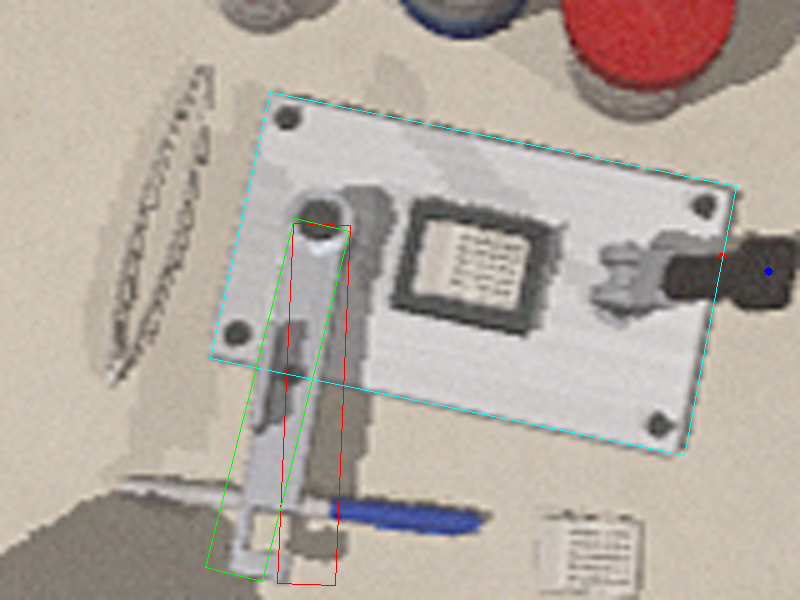

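The overlay shows the plate fit is good. The hinge is at overlay (320,218) and the strap's free end at about (261,575), so q is about 1.52. The lever pad is at (768,272), so the lever joint is about 0.25. Next I'll work out the approach to the strap tab.

```bash
cat >> h.py <<'E'
from scipy.spatial.transform import Rotation as Ro
C=np.array([507.1,138.0]);YAW=-0.1908
RJ=np.array([[np.cos(YAW),-np.sin(YAW)],[np.sin(YAW),np.cos(YAW)]])
def W(x,y,z): return np.array([*(C+RJ@[x,y]),z])
def tabpt(q,off,z,a=65):
    d=np.array([-np.sin(q),-np.cos(q)]);n=np.array([-np.cos(q),np.sin(q)])
    return W(*(np.array([0,60])+a*d+off*n),z)
def rep(t=None):
    s=bot.get_state();R=Ro.from_rotvec(s["tcp_rot"]);m=R.as_matrix()
    print("t",round(s["time_s"],2),"tcp",s["tcp_pos"].round(1),"jig",(RJ.T@(s["tcp_pos"][:2]-C)).round(1),"yaw",np.degrees(np.arctan2(m[1,0],m[0,0])).round(1),"down",m[:,2].round(3),"F",s["contact_force"].round(1),"g",round(s["grip_width"],2),"j6",s["joint_positions"][5].round(2))
    if t is not None: print("shift tool",(m.T@(np.array(t)-s["tcp_pos"])).round(1))
E
python3 -c "
from h import *
for q in (1.52,): t=tabpt(q,40,150); print(t, tabpt(q,11,54)); rep(t)
print(np.degrees(YAW), 'push yaw0',np.degrees(YAW)-np.degrees(1.52))"
```

```text
[459.69652991 245.59032825 150.        ] [455.64967411 216.87407922  54.        ]
t 0.2 tcp [182.2 571.4 230.7] jig [-401.2  364. ] yaw -17.7 down [-0.    -0.001 -1.   ] F [-0.   0.1 -0.4] g 1.0 j6 -0.33
shift tool [363.4 226.   81. ]
-10.932034731096108 push yaw0 -98.02161959098125
```

```bash
python3 -m creep '[40,25,0,0,0,0,-1,40,25,0,0,0,0,-1,40,25,0,0,0,0,-1,40,25,0,0,0,0,-1,40,25,0,0,0,0,-1,40,25,0,0,0,0,-1,40,25,0,0,0,0,-1,40,25,0,0,0,0,-1]'
python3 -c "
from h import *
rep(tabpt(1.52,40,150))"
```

```text
time_s: 1.0
tcp_pos: [430.5, 276.5, 228.0]
tcp_rot: [3.102, -0.466, -0.001]
contact_force: [1.1, 0.8, 0.2]
grip_width: 0.003
t 1.0 tcp [430.5 276.5 228. ] jig [-101.5  121.5] yaw -17.1 down [-0.002 -0.005 -1.   ] F [1.1 0.8 0.2] g 0.0 j6 0.31
shift tool [37.  20.6 78.1]
```

```bash
python3 -m creep '[19,10,30,0,0,0,-1,18,10,30,0,0,0,-1,0,0,0,0,0,8.5,-1,0,0,0,0,0,8.5,-1,0,0,0,0,0,8.5,-1,0,0,0,0,0,8.5,-1,0,0,0,0,0,8.5,-1,0,0,0,0,0,8.5,-1]'
python3 -m creep '[0,0,0,0,0,8.5,-1,0,0,0,0,0,8.5,-1,0,0,0,0,0,8.5,-1,0,0,0,0,0,8.5,-1,0,0,0,0,0,8.5,-1]'
python3 -c "
from h import *
rep(tabpt(1.52,40,120))
for n in('top','side'): cv2.imwrite('pics/a'+n+'.png',cam(n)[0])
a=cv2.imread('pics/atop.png')[140:260,190:350];b=cv2.imread('pics/aside.png')[170:320,170:370]
cv2.imwrite('pics/a.png',np.hstack([cv2.resize(a,(400,300)),cv2.resize(b,(400,300))]))"
```

```text
time_s: 1.8
tcp_pos: [463.8, 237.8, 164.3]
tcp_rot: [2.581, -1.779, 0.001]
contact_force: [-0.0, 0.2, -0.1]
grip_width: -0.002
time_s: 2.3
tcp_pos: [463.2, 237.5, 163.2]
tcp_rot: [1.75, -2.6, 0.005]
contact_force: [0.0, 0.4, 0.2]
grip_width: -0.003
t 2.3 tcp [463.2 237.5 163.2] jig [-62.   89.3] yaw -112.1 down [-0.005 -0.007 -1.   ] F [0.  0.4 0.2] g -0.0 j6 -1.25
shift tool [-6.6  6.2 43.2]
```

View pics/a.png

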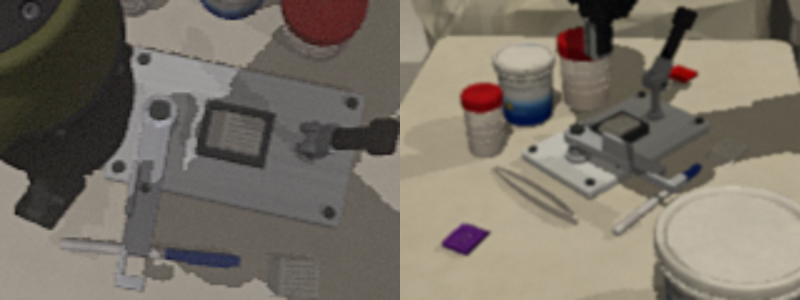

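The strap, tab and jig are clear of the gripper. The yaw overshot to -112°, so I'll turn back 14° and then descend behind the tab.

```bash
python3 -m creep '[-7,6,0,0,0,0,-1,0,0,20,0,0,-7,-1,0,0,20,0,0,-7,-1,0,0,0,0,0,0,-1]'
python3 -c "
from h import *
rep(tabpt(1.52,40,50))"
```

```text
time_s: 2.8
tcp_pos: [459.6, 248.0, 122.6]
tcp_rot: [2.086, -2.34, 0.002]
contact_force: [-0.8, 1.1, -0.7]
grip_width: -0.001
t 2.8 tcp [459.6 248.  122.6] jig [-67.5  99. ] yaw -96.6 down [-0.004 -0.005 -1.   ] F [-0.8  1.1 -0.7] g -0.0 j6 -1.0
shift tool [ 2.  -0.6 72.6]
```

```bash
python3 -m creep '[0,0,20,0,0,0,-1,0,0,20,0,0,0,-1,0,0,18,0,0,0,-1,0,0,12,0,0,0,-1,0,0,0,0,0,0,-1]'
python3 -m creep '[6,0,0,0,0,0,-1,6,0,0,0,0,0,-1,4,0,0,0,0,0,-1,0,0,0,0,0,0,-1]'
python3 -c "
from h import *
rep(tabpt(1.52,22,50))
i,K,E=cam('side'); p=proj([bot.get_state()['tcp_pos']],K,E)[0].astype(int);print(p)
j,_,_=cam('top')
b=i[p[1]-75:p[1]+75,p[0]-100:p[0]+100]
cv2.imwrite('pics/b.png',np.hstack([cv2.resize(j[140:260,190:350],(400,300)),cv2.resize(b,(400,300))]))"
```

```text
time_s: 3.3
tcp_pos: [460.7, 250.4, 55.1]
tcp_rot: [2.086, -2.347, 0.004]
contact_force: [0.2, -0.5, -0.3]
grip_width: 0.002
time_s: 3.7
tcp_pos: [460.1, 234.2, 59.1]
tcp_rot: [-2.084, 2.346, -0.005]
contact_force: [-0.4, 0.7, -0.1]
grip_width: -0.005
t 3.7 tcp [460.1 234.2  59.1] jig [-64.4  85.6] yaw -96.8 down [ 0.005 -0.    -1.   ] F [-0.4  0.7 -0.1] g -0.0 j6 -0.98
shift tool [6.8 2.2 9.1]
[273 244]
```

View pics/b.png

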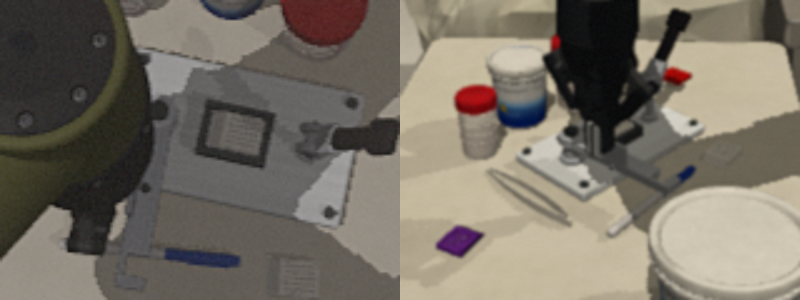

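```bash
python3 -m creep '[3,2,6,0,0,0,-1,5,0,3,0,0,0,-1,8,2,0,0,0,-7,-1,8,2,0,0,0,-7,-1,8,2,0,0,0,-7,-1,0,0,0,0,0,0,-1]'
cat >> h.py <<'E'
def arc():
    s=bot.get_state();m=Ro.from_rotvec(s["tcp_rot"]).as_matrix()
    p=RJ.T@(s["tcp_pos"][:2]-C)-[0,60]; r=np.linalg.norm(p); a=np.arctan2(-p[0],-p[1]); 
    q=a-np.arcsin(22/r); print("q from position",q.round(3),"along",np.sqrt(r*r-22*22).round(1),"ideal yaw",np.degrees(YAW-q).round(1))
E
python3 -c "
from h import *
rep();arc()"
```

```text
time_s: 4.4
tcp_pos: [451.2, 202.7, 49.0]
tcp_rot: [-2.489, 1.907, -0.006]
contact_force: [0.5, 0.2, -0.8]
grip_width: -0.005
t 4.4 tcp [451.2 202.7  49. ] jig [-67.2  52.9] yaw -74.9 down [ 0.006  0.003 -1.   ] F [ 0.5  0.2 -0.8] g -0.0 j6 -0.57
q from position 1.134 along 63.9 ideal yaw -75.9
```

```bash
python3 -m creep '[8,2,-1,0,0,-7,-1,8,2,0,0,0,-7,-1,8,2,0,0,0,-7,-1,8,2,0,0,0,-7,-1,0,0,0,0,0,0,-1]'
python3 -c "
from h import *
rep();arc()
i,K,E=cam('side'); p=proj([bot.get_state()['tcp_pos']],K,E)[0].astype(int)
j,_,_=cam('top')
b=i[p[1]-75:p[1]+75,p[0]-100:p[0]+100]
cv2.imwrite('pics/c.png',np.hstack([cv2.resize(j[140:260,190:350],(400,300)),cv2.resize(b,(400,300))]))"
```

```text
time_s: 4.9
tcp_pos: [456.9, 170.7, 48.5]
tcp_rot: [-2.878, 1.247, -0.004]
contact_force: [0.2, 0.2, 0.2]
grip_width: -0.001
t 4.9 tcp [456.9 170.7  48.5] jig [-55.5  22.5] yaw -46.9 down [ 0.005  0.003 -1.   ] F [0.2 0.2 0.2] g -0.0 j6 -0.02
q from position 0.642 along 63.2 ideal yaw -47.7
```

View pics/c.png

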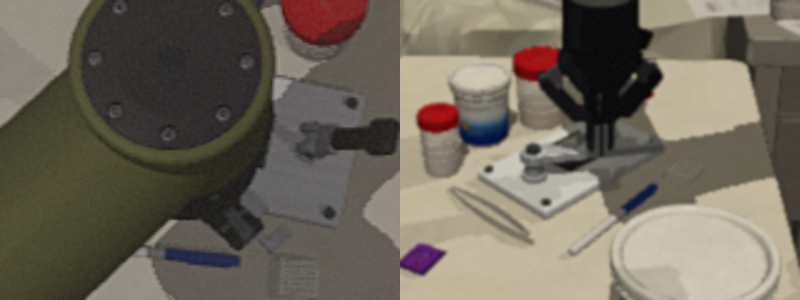

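The strap is following the finger, with q about 0.64. I'll continue to the stop.

```bash
python3 -m creep '[8,2,-1,0,0,-7,-1,8,2,0,0,0,-7,-1,8,2,0,0,0,-7,-1,8,2,0,0,0,-7,-1,0,0,0,0,0,0,-1]'
python3 -c "
from h import *
rep();arc()"
```

```text
time_s: 5.5
tcp_pos: [476.1, 146.9, 47.9]
tcp_rot: [-3.096, 0.522, -0.0]
contact_force: [-0.2, -0.1, 0.8]
grip_width: -0.003
t 5.5 tcp [476.1 146.9  47.9] jig [-32.1   2.8] yaw -19.1 down [ 0.001  0.002 -1.   ] F [-0.2 -0.1  0.8] g -0.0 j6 0.53
q from position 0.17 along 61.8 ideal yaw -20.7
```

```bash
python3 -m creep '[6,2,-1,0,0,-5,-1,4,1,0,0,0,-3,-1,3,0,0,0,0,0,-1,0,0,0,0,0,0,-1]'
python3 -c "
from h import *
rep();arc()"
python3 -m creep '[3,0,0,0,0,0,-1,3,0,0,0,0,0,-1]'
python3 -c "
from h import *
rep();arc()"
```

```text
time_s: 5.9
tcp_pos: [486.1, 141.6, 47.7]
tcp_rot: [-3.123, 0.333, 0.005]
contact_force: [0.1, -0.2, 0.3]
grip_width: -0.001
t 5.9 tcp [486.1 141.6  47.7] jig [-21.3  -0.5] yaw -12.2 down [-0.003  0.001 -1.   ] F [ 0.1 -0.2  0.3] g -0.0 j6 0.68
q from position -0.012 along 60.2 ideal yaw -10.3
time_s: 6.1
tcp_pos: [486.4, 141.4, 47.6]
tcp_rot: [3.122, -0.342, -0.023]
contact_force: [-22.5, 3.9, 14.7]
grip_width: -0.002
t 6.1 tcp [486.4 141.4  47.6] jig [-21.   -0.5] yaw -12.5 down [-0.015  0.001 -1.   ] F [-22.5   3.9  14.7] g -0.0 j6 0.68
q from position -0.017 along 60.2 ideal yaw -9.9
```

The push ran into the stop (22 N). I'll hold, back off, rise and look.

```bash
python3 -m creep '[0,0,0,0,0,0,-1,0,0,0,0,0,0,-1,0,0,0,0,0,0,-1,-10,0,0,0,0,0,-1,-15,0,0,0,0,0,-1,-15,0,-10,0,0,0,-1,0,0,-40,0,0,0,-1,0,0,-40,0,0,0,-1]'
python3 -m creep '[-40,0,-30,0,0,0,-1,-40,0,-10,0,0,0,-1,-40,0,0,0,0,0,-1,-20,0,0,0,0,0,-1,0,0,0,0,0,0,-1]'
python3 -c "
from h import *
rep()
i,K,E=cam('side'); j,K,E=cam('top')
u0,v0=220,140
pic=cv2.resize(j[v0:v0+100,u0:u0+133],(532,400),interpolation=cv2.INTER_CUBIC)
pts=[tabpt(0,b,44,a) for a,b in((0,11),(138,11),(138,-11),(0,-11))]
cv2.polylines(pic,[((proj(pts,K,E)-[u0,v0])*4).astype(int)],True,(0,0,255),1)
for lv in (0,.25):
    a=1.13-lv; p=W(0,-60-np.cos(a)*78+np.sin(a)*6,58+np.sin(a)*78+np.cos(a)*6)
    p=((proj([p],K,E)[0]-[u0,v0])*4).astype(int);cv2.circle(pic,(int(p[0]),int(p[1])),3,(255,0,255) if lv else (0,255,255),-1)
b=cv2.resize(i[165:285,240:340],(268,400)[:1]+(322,))
b=cv2.copyMakeBorder(b,0,78,0,0,cv2.BORDER_CONSTANT)
cv2.imwrite('pics/d.png',cv2.convertScaleAbs(np.hstack([pic,b]),alpha=1.5))"
```

```text
time_s: 6.9
tcp_pos: [442.4, 149.8, 133.6]
tcp_rot: [3.113, -0.36, -0.037]
contact_force: [0.2, 0.7, -0.1]
grip_width: 0.004
time_s: 7.4
tcp_pos: [304.9, 183.0, 182.7]
tcp_rot: [-3.118, 0.373, 0.025]
contact_force: [0.1, -0.1, 0.7]
grip_width: -0.004
t 7.4 tcp [304.9 183.  182.7] jig [-207.1    5.8] yaw -13.7 down [-0.016  0.003 -1.   ] F [ 0.1 -0.1  0.7] g -0.0 j6 0.22
```

View pics/d.png

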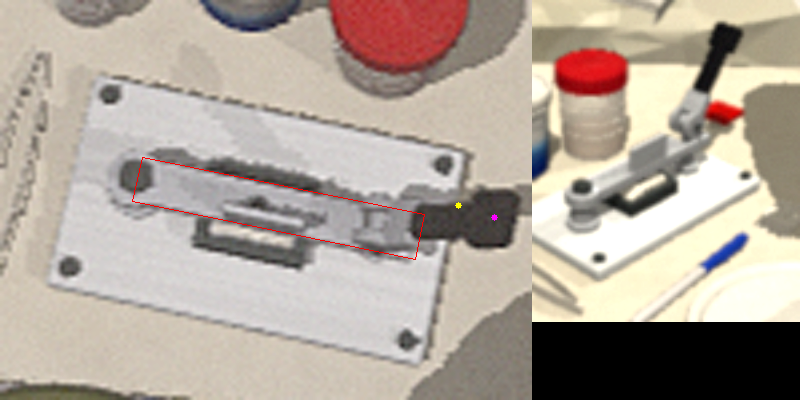

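The strap lies home around the stud, with its end at crop pixel (400,230). The lever is still raised, with its pad at (494,217). Next I'll move above the lever on the strap side.

```bash
python3 -c "
from h import *
rep(W(0,-65,160))
for lv in np.arange(0,1.14,.1):
    a=1.13-lv; print(round(lv,2),'TCP jig y,z',round(-60-np.cos(a)*78+np.sin(a)*6+14.5,1),round(58+np.sin(a)*78+np.cos(a)*6,1))"
```

```text
t 7.5 tcp [306.1 182.5 182.3] jig [-205.8    5.6] yaw -13.7 down [-0.016  0.002 -1.   ] F [ 0.  -0.1 -0. ] g 0.0 j6 0.23
shift tool [209.3  60.4  19. ]
0.0 TCP jig y,z -73.4 131.1
0.1 TCP jig y,z -80.5 128.0
0.2 TCP jig y,z -87.3 124.1
0.3 TCP jig y,z -93.7 119.6
0.4 TCP jig y,z -99.6 114.5
0.5 TCP jig y,z -105.0 108.8
0.6 TCP jig y,z -109.8 102.6
0.7 TCP jig y,z -113.9 96.0
0.8 TCP jig y,z -117.3 89.0
0.9 TCP jig y,z -120.1 81.6
1.0 TCP jig y,z -122.1 74.1
1.1 TCP jig y,z -123.3 66.3
```

```bash
python3 -m creep '[35,10,0,0,0,-2.5,-1,35,10,3,0,0,0,-1,35,10,3,0,0,0,-1,35,10,3,0,0,0,-1,30,8,3,0,0,0,-1,30,8,3,0,0,0,-1,0,0,0,0,0,0,-1]'
python3 -c "
from h import *
rep(W(0,-68,135))"
```

```text
time_s: 8.2
tcp_pos: [500.7, 80.0, 157.9]
tcp_rot: [3.123, -0.311, -0.033]
contact_force: [-0.9, 0.4, -0.5]
grip_width: 0.008
t 8.2 tcp [500.7  80.  157.9] jig [  4.8 -58.2] yaw -11.4 down [-0.021 -0.001 -1.   ] F [-0.9  0.4 -0.5] g 0.01 j6 0.82
shift tool [-4.2  9.7 23.1]
```

```bash
python3 -m creep '[-4,5,12,0,0,0,-1,0,5,11,0,0,0,-1,0,6,3,0,0,0,-1,0,7,3,0,0,0,-1,0,0,0,0,0,0,-1]'
python3 -c "
from h import *
rep(W(0,-93.7,119.6))"
```

```text
time_s: 8.7
tcp_pos: [491.9, 53.4, 124.7]
tcp_rot: [3.117, -0.321, -0.041]
contact_force: [0.6, -0.8, 0.5]
grip_width: 0.001
t 8.7 tcp [491.9  53.4 124.7] jig [  1.1 -85.9] yaw -11.8 down [-0.027 -0.005 -1.   ] F [ 0.6 -0.8  0.5] g 0.0 j6 0.86
shift tool [-0.9  7.7  5.2]
```

```bash
python3 -m creep '[-1,8,5,0,0,0,-1,0,6,5,0,0,0,-1,0,5.5,6,0,0,0,-1,0,5,6,0,0,0,-1,0,0,0,0,0,0,-1]'
python3 -c "
from h import *
rep(W(0,-109.8,102.6))
i,K,E=cam('side')
cv2.imwrite('pics/e.png',cv2.resize(i[150:300,200:400],(800,600)))"
```

```text
time_s: 9.2
tcp_pos: [486.1, 28.6, 103.8]
tcp_rot: [3.121, -0.319, -0.033]
contact_force: [0.1, -0.1, -0.2]
grip_width: -0.002
t 9.2 tcp [486.1  28.6 103.8] jig [ 1.000e-01 -1.114e+02] yaw -11.7 down [-0.021 -0.002 -1.   ] F [ 0.1 -0.1 -0.2] g -0.0 j6 0.9
shift tool [-0.1 -1.6  1.2]
```

View pics/e.png

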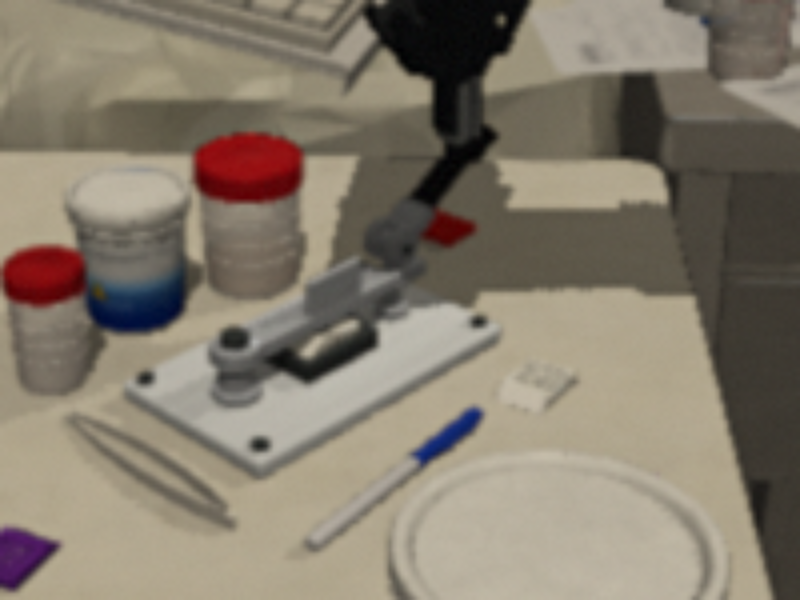

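The strap is home, and the lever is going down under the fingertip at crop pixel (470,140). I'll continue along the arc.

```bash
python3 -m creep '[0,3,7,0,0,0,-1,0,3.5,7,0,0,0,-1,0,3,7.5,0,0,0,-1,0,2,7.5,0,0,0,-1,0,0,0,0,0,0,-1]'
python3 -c "
from h import *
rep(W(0,-124,64))"
```

```text
time_s: 9.75
tcp_pos: [483.5, 16.2, 73.5]
tcp_rot: [3.12, -0.319, -0.03]
contact_force: [0.5, 0.7, -0.2]
grip_width: -0.002
t 9.75 tcp [483.5  16.2  73.5] jig [  -0. -124.] yaw -11.7 down [-0.02  -0.003 -1.   ] F [ 0.5  0.7 -0.2] g -0.0 j6 0.92
shift tool [ 0.2 -0.1  9.5]
```

```bash
python3 -m creep '[0,0,5,0,0,0,-1,0,0,4,0,0,0,-1,0,0,3,0,0,0,-1,0,0,2,0,0,0,-1,0,0,0,0,0,0,-1]'
python3 -c "
from h import *
rep(W(0,-124,62))"
```

```text
time_s: 10.25
tcp_pos: [483.8, 15.6, 64.4]
tcp_rot: [3.118, -0.316, -0.027]
contact_force: [0.8, 0.6, -0.9]
grip_width: 0.001
t 10.25 tcp [483.8  15.6  64.4] jig [   0.3 -124.6] yaw -11.6 down [-0.018 -0.006 -1.   ] F [ 0.8  0.6 -0.9] g 0.0 j6 0.92
shift tool [-0.3 -0.6  2.4]
```

```bash
python3 -m creep '[0,0,3,0,0,0,-1,0,0,3,0,0,0,-1]'
python3 -m creep '[0,0,4,0,0,0,-1,0,0,4,0,0,0,-1]'
```

```text
time_s: 10.45
tcp_pos: [484.5, 15.5, 63.4]
tcp_rot: [3.117, -0.314, -0.022]
contact_force: [-15.3, 2.9, 25.0]
grip_width: 0.001
time_s: 10.65
tcp_pos: [484.5, 15.5, 63.3]
tcp_rot: [3.116, -0.311, -0.019]
contact_force: [-17.8, 3.5, 28.6]
grip_width: -0.002
```

Firm stop at z≈63 mm (level = 64). Hold briefly, then lift straight off and clear the view.

```bash
python3 -m creep '[0,0,4,0,0,0,-1,0,0,0,0,0,0,-1,0,0,-10,0,0,0,-1,0,0,-30,0,0,0,-1,0,0,-40,0,0,0,-1,0,0,-40,0,0,0,-1]'
python3 -m creep '[-40,-10,0,0,0,0,-1,-40,-10,0,0,0,0,-1,-40,-10,0,0,0,0,-1,-40,-10,0,0,0,0,-1,-20,0,0,0,0,0,-1,0,0,0,0,0,0,-1]'
python3 -c "
from h import *
rep()
i,K,E=cam('side'); p=proj([W(0,-138,64),W(0,-60,64)],K,E); 
s=cv2.resize(i[150:300,200:400],(400,300))
for x in p: print(x, ((x-[200,150])*2)); cv2.circle(s,tuple(int(k) for k in (x-[200,150])*2),2,(255,0,255),-1)
j,K,E=cam('top'); t=cv2.resize(j[110:260,200:400],(400,300)); 
cv2.imwrite('pics/f.png',cv2.convertScaleAbs(np.hstack([t,s]),alpha=1.4))"
```

```text
time_s: 11.25
tcp_pos: [482.3, 16.9, 180.4]
tcp_rot: [3.113, -0.308, -0.038]
contact_force: [0.1, -0.1, 0.4]
grip_width: -0.001
time_s: 11.85
tcp_pos: [311.3, 94.3, 187.9]
tcp_rot: [3.117, -0.314, -0.032]
contact_force: [0.2, 0.5, 0.2]
grip_width: -0.001
t 11.85 tcp [311.3  94.3 187.9] jig [-184.  -80.] yaw -11.5 down [-0.021 -0.006 -1.   ] F [0.2 0.5 0.2] g -0.0 j6 0.44
[321.39265012 195.77174491] [242.78530024  91.54348982]
[299.17648862 206.84551644] [198.35297725 113.69103288]
```

View pics/f.png

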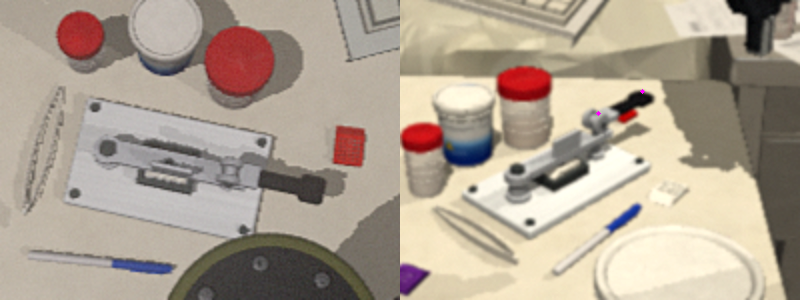

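The picture shows the lever level, with its pad at side-crop pixel (642,95) right on the predicted level point. The strap is home, the cassette is in its nest and the bystanders are in place.

```bash
python3 -c "
from h import *
print(bot.finish_job()); rep()"
```

```text
the job is handed in; nothing more can be done
None
the job is handed in; nothing more can be done
```

I swung the strap home by its tab with the closed fingertips, then pushed the cam lever down level. After that I backed the arm clear and handed the job in at about 12 s on the robot's clock.

- **Strap:** it met its stop at about 22 N. My position estimate there was q ≈ 0, and the pictures show it lying round the stud.
- **Lever:** it stopped firmly at about 28 N with the fingertip at z ≈ 63 mm, against 64 mm expected when level. In the last side picture the pad sits on the predicted level point.
- **Cassette and bystanders:** by eye in the last pictures, the cassette is still in its nest and the jar, cup, vial, pen and forceps have not visibly moved. The spare cassette shows only in the side picture, where it also looks unmoved. I did not measure their positions. The arm read no contact force after it backed off.

**Not checked:** I had no way to measure the force pressing on the cassette, and the hand-in gave no verdict. Both end stops also showed sideways or upward force of about 15 N from small tool drift, with no visible effect.

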